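Make up the coat kit and the paw kit

TASK

Make up two grooming kits from the stock on the bench: the red brush and the amber jar with the brass lid go into the green tray, the steel nail clipper and the yellow buffing block into the blue tray. In each tray lay the tool lengthwise and centred in one compartment and stand the other thing in the other compartment, both flat on the tray's floor and upright as they were found, set down rather than dropped. The hand rake and the white jar belong to neither kit: leave them where they are.

Things in the scene. Friction and masses are not known exactly. Their poses are not given: they have to be found in the camera images.
- green_tray: Green kit tray, painted wood, loose (0.7 kg), 200 x 160 x 14 mm. Origin: centre of its underside; x along its 200 mm side, z up. Floor 5 mm thick; outer walls 5 mm thick, rim 14 mm above the bench; a 5 mm wide divider, also 14 mm high, runs along x at y = 0 and makes two equal compartments, 190 mm (x) by 72.5 mm (y), centred at y = +38.75 and -38.75 mm. Empty at the start.
- blue_tray: Blue kit tray, painted wood, loose (0.7 kg), 200 x 160 x 14 mm. Origin: centre of its underside; x along its 200 mm side, z up. Floor 5 mm thick; outer walls 5 mm thick, rim 14 mm above the bench; a 5 mm wide divider, also 14 mm high, runs along x at y = 0 and makes two equal compartments, 190 mm (x) by 72.5 mm (y), centred at y = +38.75 and -38.75 mm. Empty at the start.
- brush: Red plastic grooming brush, 0.09 kg, 150 mm long, bristles down. Origin at bench level, midway along it; x towards the head, z up. Head: x -5 to +75 mm, 44 mm wide, parallel sides 14 to 28 mm above the bench, on a stiff bristle pad 36 mm wide. Handle: x -75 to 0, 22 mm wide, 15 to 28 mm above the bench. Centre of mass near x = +20 mm: grip the head across y at about x = +25 mm.
- clipper: Steel plier-type nail clipper, rigid, 0.14 kg, lying flat, 127 mm long. Origin at bench level under its pivot block's middle; x towards the jaws, z up. Pivot block: 40 mm (x) by 28 mm (y), 20 mm high, the place to grip (across y). Two handles, 16 to 18 mm high, run back to x = -77 mm and spread to 42 mm overall; the jaws reach x = +50 mm.
- amber_jar: Amber glass balm jar with a brass lid (round, brass-coloured from above), about 0.10 kg, standing upright, 47 mm in diameter, 45 mm high (lid: the top 14 mm). Origin: centre of its underside, z up.
- buff_block: Yellow nail-buffing block, rigid, about 0.04 kg, 62 mm (x) by 36 mm (y) by 32 mm high. Origin: centre of its underside, z up.
- rake: Small hand rake with a wooden handle and three dark steel tines, 177 mm long, up to 56 mm wide, 22 mm high, lying along its x. Origin at bench level about midway. Not part of a kit: stays where it is.
- white_jar: White jar with a white lid, same size as the amber one (47 mm in diameter, 45 mm high). Origin: centre of its underside. Not part of a kit: stays where it is.
Mind the look-alikes: they are no part of the job. Several things have the shape of the brush; the one meant has the colours described above.

How it is judged:
At the end, for the whole second after the job is handed in: Each thing still, level (0.12 rad) on the floor of its kit's tray, the two in different compartments; tools lengthwise (0.35 rad, either way round), within 30 mm of mid-length; jar and block within 78 mm of it. Rake and white jar within 30 mm of where they were (x of brush in the frame of green_tray between -0.03 and 0.03 m and y of brush in the frame of green_tray between -0.066 and 0.066 m and z of brush in the frame of green_tray between -0.001 and 0.009 m and angle between each of brush, amber_jar, clipper, buff_block's own z axis and vertical below 0.12 rad and linear speed of each of brush, amber_jar, clipper, buff_block below 0.02 m/s and angle between the x axis of brush and the x axis of green_tray, either way round below 0.35 rad and x of amber_jar in the frame of green_tray between -0.078 and 0.078 m and y of amber_jar in the frame of green_tray between -0.066 and 0.066 m and z of amber_jar in the frame of green_tray between -0.001 and 0.009 m and ((y of brush in the frame of green_tray above 0.012 m and y of amber_jar in the frame of green_tray below -0.012 m) or (y of brush in the frame of green_tray below -0.012 m and y of amber_jar in the frame of green_tray above 0.012 m)) and angle between each of green_tray, blue_tray's own z axis and vertical below 0.06 rad and x of clipper in the frame of blue_tray between -0.03 and 0.03 m and y of clipper in the frame of blue_tray between -0.066 and 0.066 m and z of clipper in the frame of blue_tray between -0.001 and 0.009 m and angle between the x axis of clipper and the x axis of blue_tray, either way round below 0.35 rad and x of buff_block in the frame of blue_tray between -0.078 and 0.078 m and y of buff_block in the frame of blue_tray between -0.066 and 0.066 m and z of buff_block in the frame of blue_tray between -0.001 and 0.009 m and ((y of clipper in the frame of blue_tray above 0.012 m and y of buff_block in the frame of blue_tray below -0.012 m) or (y of clipper in the frame of blue_tray below -0.012 m and y of buff_block in the frame of blue_tray above 0.012 m)) and distance of each of rake, white_jar from where it was at the start of the episode below 0.03 m); the robot touches nothing.
It fails at once if the hand rake or the white jar is disturbed (moved more than 30 mm) (distance of any of rake, white_jar from where it was at the start of the episode above 0.03 m).
It fails at once if a kit thing is dropped (more than about 25 mm) or thrown ((linear speed of brush above 0.7 m/s and contact force between brush and the fingers below 0.01 N) or (linear speed of clipper above 0.7 m/s and contact force between clipper and the fingers below 0.01 N) or (linear speed of amber_jar above 0.7 m/s and contact force between amber_jar and the fingers below 0.01 N) or (linear speed of buff_block above 0.7 m/s and contact force between buff_block and the fingers below 0.01 N)).
It also fails if it takes over 102 s, if anything falls off the work surface, if the arm or the gripper's body presses on something with over 40 N, if the wrist force passes 120 N, or if a joint passes its speed limit or range.

ROBOT

A 6-joint arm with a two-finger parallel gripper is mounted at the origin on the work surface. World frame = base frame: x ahead of the robot, y to its left, z up, the work surface at z = 0. Lengths are in m, angles in rad, forces in N, time in s.
With the tool pointing down it reaches from about 0.275 to 0.775 m from the base axis. Payload 14.6 kg.
Tool frame: the origin (TCP) lies midway between the tips of the shut fingers; the grasp point (between the pads) lies 19 mm behind it; z points along the fingers, y is the line along which they close (so a half turn about z gives the same grasp; the last joint's range is limited). The gripper opens to 85 mm and grips with 20 to 120 N. Pads are 22 mm wide; open, the fingers measure 114 mm over their backs; the gripper's body (76 mm by 85 mm) begins 54 mm behind the grasp point. The pads swing forward as they close: fully open they stand 13 mm farther back than shut.
Start: joints at [-1.314, 0.263, -0.048, 1.259, 0, 1.415], TCP at [0.21, -0.481, 0.201] pointing down, gripper open.
Joint ranges: [-2.65, 2.65], [-0.89, 1.7], [-1.18, 1.37], [-2.13, 2.11], [-1.35, 1.29], [-3.14, 3.14]. Speed limits (rad/s): [1.89, 1.89, 2.57, 2.79, 3.14, 3.14].

INTERFACE

Orientations are given as a rotation vector (axis times angle).
In Python, from bench import r gives the robot as it stands.
- The arm moves only by the tool jog_arm, never from a script. Its argument "steps" is one flat list of numbers, 7 for each row, row after row: the shift along the world's x, y, z scaled (see below), then the turn, a rotation vector about the world's x, y, z scaled (see below), then the opening, from -1 (shut) to 1 (fully open). A call has 1 to 12 rows; each row shifts and turns the commanded pose from where the row before left it; what a row does not reach is not made up. The controller multiplies each number of a shift by 3 cm and each number of a turn by 0.08 rad. A row lasts 1/12 s, in which the tool goes at most 41.7 mm and 7.16 degrees, less where a joint would pass 70% of its speed; a pose out of reach is approached as far as the arm can. A call with a number of a shift or a turn outside -1 to 1 is refused whole. A call with a gripper value outside its range is refused whole. The fingers move at their own pace and stop on an object; "squeeze" is the grip in N (left out, the last holds). Time passes only in rows, so rows that do not move let the fingers close. It gives the time, the measured TCP pose, the force, the opening and the grip force at its end, in the units of the state.
- r.get_state(): the state, without advancing time (a new reading comes with each control period).
- r.snapshot(name): name is "scene" or "side" or "wrist"; returns a dict with "pixels" (480x640x3 uint8, blue, green, red), "depth" (480x640 float32, m along the optical axis (not along the pixel's ray), 0 where there is no reading), "fx", "fy", "cx", "cy" (pixels), "R" (3x3) and "t" (3): a world point X has camera coordinates R X + t. Camera axes: x right, y down, z forward; pixel columns grow to the right and rows downward; lengths in m; the calibration is good to about 2 mm. A picture is of the moment at which its call begins.
- r.finish_job(): hands the job in; it is judged then, once.
Trained networks look in a picture, given as the dict that the camera call returned (one of the last four; its "shot" number tells which), for a name from the list of things; names that differ only in an ending like _2 or _b are one class to them, and where a whole thing is asked for, a point or a joint stands for the part that bears it (a point fixed in the world has none). Each returns a list of dicts, best first, with "confidence" (0 to 1); they miss things now and then, are a little off and sometimes report something else, mostly with a low value. They report only what shows in the picture. A call takes as long as a camera call. They do not tell look-alikes from the thing itself.
- r.boxes_of(picture, name): "point" ([x, y, z] in m, in world coordinates, good to about 4 mm: the middle of the surface that is visible of it).
The state is a dict: "time_s": time; "joints": joint angles; "qd": joint speeds; "effort": joint torques, N m; "tool_pos": TCP position; "orientation": TCP orientation; "force": force on the tool from outside, world axes, zero at the start; "ft_torque": the same for the moment, N m; "gripper_width": finger opening in m; "grasp_force": force on a finger pad.
Only numpy, scipy, OpenCV 4.12 (cv2) and the standard library are available. Lean on these libraries where they do the work, as an engineer would, in place of code of your own. Each camera call takes 0.05 s, during which the arm holds its last target. There are 200 camera calls.

## Working session

There is one attempt and no reset: what is moved stays moved. The work goes in short steps, Python scripts to look and compute and a tool call to move; the robot and the scene stay as the last step left them, time stands still between calls to the robot, and variables do not carry over. Pictures are saved under pics/ and viewed, at most 14 in all, crops included, and the job is handed in when it is done.

Besides the shell and the picture viewer there is one more tool, called after "Request:" in YAML: its name, and indented under it one key for each argument. jog_arm: Moves the arm, as the interface text tells. Shifts and turns lie within -1 to 1; 1 stands for 3 cm of shift or 0.08 rad of turn. Its arguments: {"type":"object","properties":{"steps":{"type":"array"},"squeeze":{"type":"number"}},"required":["steps"]}

```bash
mkdir -p pics
cat > h.py <<'E'
import numpy as np, cv2
from bench import r
def world(p):
    d=p["depth"]; v,u=np.mgrid[0:480,0:640]
    c=np.stack([(u-p["cx"])/p["fx"]*d,(v-p["cy"])/p["fy"]*d,d],-1)
    return (c-np.array(p["t"]))@np.array(p["R"])
E
python3 - <<'E'
from h import *
s=r.get_state(); print(s)
for n in ("scene","side"):
    p=r.snapshot(n); cv2.imwrite(f"pics/{n}0.png",p["pixels"])
    R=np.array(p["R"]);print(n,-R.T@np.array(p["t"]),R[2])
    if n=="scene": np.savez("scene0.npz",W=world(p),P=p["pixels"],d=p["depth"])
    for k in "green_tray blue_tray brush clipper amber_jar buff_block rake white_jar".split():
        print(k,[(np.round(b["point"],3).tolist(),round(b["confidence"],2)) for b in r.boxes_of(p,k)])
E
```

```text
{'time_s': 0.0, 'joints': array([-1.31429750e+00,  2.63539083e-01, -4.89467974e-02,  1.25939762e+00,
       -6.53758377e-06,  1.41550092e+00]), 'qd': array([-0.00215528, -0.00020651, -0.00110524,  0.00152111, -0.00028568,
        0.00134448]), 'effort': array([ 2.32525585e-03, -6.37629461e+01,  3.84549809e+01,  1.42199328e-02,
       -1.20176819e-04,  3.06594029e-05]), 'tool_pos': array([ 0.21004911, -0.48080965,  0.20011312]), 'orientation': array([-3.07417331e+00, -6.42062291e-01,  9.65994531e-05]), 'force': array([0.09215411, 0.36888445, 0.45168231]), 'ft_torque': array([-0.01341596, -0.00574077,  0.0227035 ]), 'grasp_force': 0.0, 'gripper_width': 0.08513512431688}
scene [1.20298904 0.11426073 0.64962016] [-0.74597808 -0.14132984 -0.65080149]
green_tray [([0.523, 0.342, 0.002], 0.63), ([0.452, -0.113, 0.037], 0.51)]
blue_tray [([0.568, -0.325, 0.008], 0.58)]
brush [([0.332, -0.226, 0.028], 0.93), ([0.671, -0.005, 0.031], 0.6), ([0.29, 0.191, 0.027], 0.59)]
clipper [([0.662, -0.111, 0.02], 0.76), ([0.523, 0.34, 0.005], 0.71)]
amber_jar [([0.468, 0.116, 0.038], 0.62)]
buff_block [([0.446, -0.006, 0.032], 0.9)]
rake [([0.674, 0.124, 0.02], 0.8)]
white_jar [([0.45, -0.113, 0.036], 0.87)]
side [0.23114276 0.94392555 0.87949909] [ 0.1956533  -0.73353105 -0.65088554]
green_tray [([0.507, 0.347, 0.006], 0.7), ([0.645, -0.117, 0.017], 0.54)]
blue_tray []
brush [([0.652, 0.0, 0.024], 0.9), ([0.281, 0.197, 0.026], 0.74), ([0.333, -0.234, 0.031], 0.55)]
clipper [([0.647, -0.113, 0.014], 0.63)]
amber_jar [([0.449, 0.13, 0.039], 0.77)]
buff_block [([0.432, 0.001, 0.032], 0.59)]
rake [([0.657, 0.127, 0.016], 0.68)]
white_jar [([0.432, -0.102, 0.038], 0.62), ([0.553, -0.326, 0.003], 0.47)]
```

View pics/scene0.png

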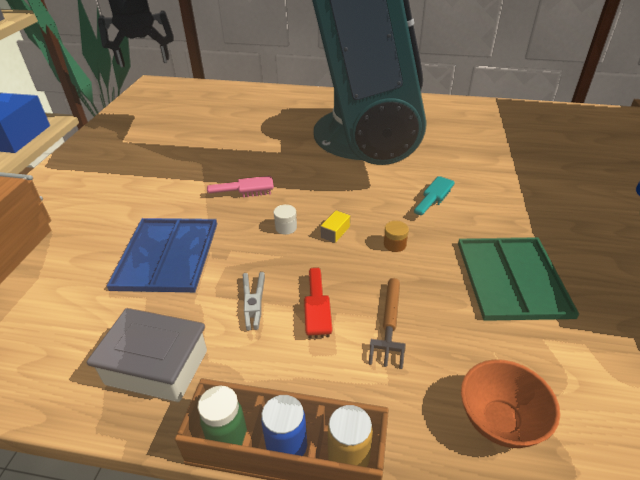

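View pics/side0.png

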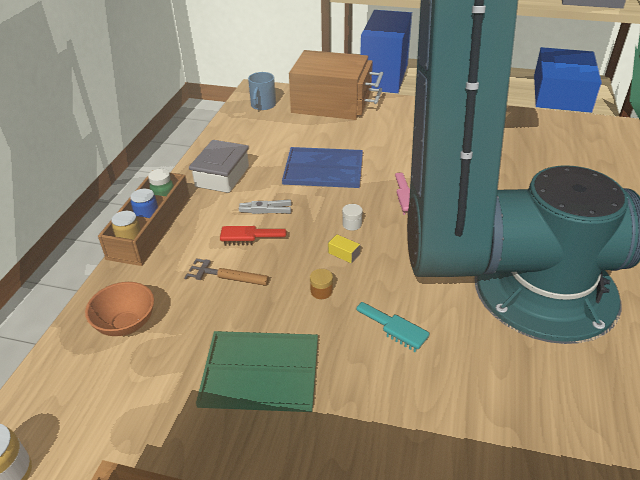

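The brush candidates in the scene view are pink at (241,187), teal at (435,196) and red at (318,302). The red one fits the description. The jars are amber/brass at (396,236), which I want, and white at (285,219), which stays. The side view agrees, with red at (253,235) and amber at (320,283). Next I measure the shapes and check a close crop.

Run:
```python
from h import *
P={n:r.snapshot(n) for n in("scene","side")}
c=P["scene"]["pixels"][170:360,230:420]; cv2.imwrite("pics/crop.png",cv2.resize(c,None,fx=3,fy=3))
W={n:world(p) for n,p in P.items()}
H={n:cv2.cvtColor(p["pixels"],cv2.COLOR_BGR2HSV) for n,p in P.items()}
def rect(a):
    (x,y),(w,h),t=cv2.minAreaRect((a[:,:2]*1000).astype(np.float32)); 
    if w<h: w,h,t=h,w,t+90
    return np.round([x,y,w,h,t],1)
C=dict(brush=(.66,0,.10,.019,.034),clipper=(.655,-.112,.085,.008,.03),amber_jar=(.455,.123,.04,.040,.05),white_jar=(.44,-.107,.04,.04,.05),buff_block=(.438,-.002,.05,.028,.036),rake=(.665,.125,.11,.008,.03))
for k,(x,y,rad,z0,z1) in C.items():
    A=[]
    for n in W:
        w=W[n]; m=(P[n]["depth"]>0)&(np.hypot(w[...,0]-x,w[...,1]-y)<rad)&(w[...,2]>z0)&(w[...,2]<z1)
        if k=="brush": m&=((H[n][...,0]<8)|(H[n][...,0]>172))&(H[n][...,1]>170)
        if k=="rake" : m&=abs(w[...,1]-y)<.06
        if k=="clipper": m&=abs(w[...,1]-y)<.05
        m=cv2.erode(m.astype(np.uint8),np.ones((2,2)))>0 if k!="clipper" else m
        a=w[m];A.append(a)
        print(k,n,len(a),rect(a) if len(a) else 0, "z",np.round(np.percentile(a[:,2],[5,50,95]),3) if len(a) else 0)
    print("  both",rect(np.vstack(A)))
for k,lo,hi,x,y in(("green",50,88,.51,.345),("blue",105,128,.56,-.325)):
    for n in W:
        w=W[n];m=(P[n]["depth"]>0)&(H[n][...,0]>lo)&(H[n][...,0]<hi)&(H[n][...,1]>80)&(np.hypot(w[...,0]-x,w[...,1]-y)<.16)&(w[...,2]<.03)&(w[...,2]>0.003)
        a=w[m];print(k,n,len(a),rect(a),"z",np.round(np.percentile(a[:,2],[5,50,95]),3))
        a=a[a[:,2]>.010];print("  rim",len(a),rect(a))
# brush head vs handle
w=W["scene"];m=((H["scene"][...,0]<8)|(H["scene"][...,0]>172))&(H["scene"][...,1]>170)&(w[...,2]>.022)&(np.hypot(w[...,0]-.66,w[...,1])<.11)
a=w[m]
for x0 in np.arange(.58,.76,.015):
    q=a[abs(a[:,0]-x0)<.005]
    if len(q):print(round(x0,3),np.round([q[:,1].min(),q[:,1].max()],4))
```

```text
brush scene 1178 [646.8  -7.5 145.7  41.1  13.8] z [0.025 0.028 0.03 ]
brush side 505 [639.8  -2.6 143.3  42.   10.8] z [0.021 0.027 0.03 ]
  both [643.9  -4.8 150.2  47.3  13.7]
clipper scene 747 [ 653.5 -120.   127.9   38.7   16.7] z [0.012 0.018 0.022]
clipper side 497 [ 649.7 -115.1  127.4   46.7   21.1] z [0.009 0.016 0.021]
  both [ 654.5 -123.8  127.7   47.1   11.9]
amber_jar scene 274 [455.4 115.2  44.   41.9 134.3] z [0.042 0.045 0.047]
amber_jar side 264 [450.7 119.2  44.   42.   30.6] z [0.041 0.044 0.047]
  both [452.6 116.7  49.9  44.1 133.9]
white_jar scene 233 [ 439.3 -113.7   43.4   41.1   12. ] z [0.042 0.045 0.047]
white_jar side 174 [ 433.4 -111.9   43.5   41.5   87.7] z [0.041 0.044 0.047]
  both [ 436.4 -112.6   46.5   44.8  168.7]
buff_block scene 311 [435.3  -8.4  63.1  32.4 160.2] z [0.03  0.032 0.034]
buff_block side 247 [431.   -6.6  59.6  34.5 158.2] z [0.029 0.031 0.034]
  both [434.   -7.8  65.8  34.5 158.2]
rake scene 1019 [657.6 123.7 173.5  53.9 177.7] z [0.012 0.017 0.022]
rake side 611 [654.5 114.8 172.8  57.8   7.4] z [0.01  0.016 0.022]
  both [656.2 117.7 177.9  58.3   4.6]
green scene 5828 [512.7 336.6 200.9 159.3  10.9] z [0.003 0.005 0.014]
  rim 1022 [512.5 336.4 200.9 159.1  10.8]
green side 3423 [511.4 339.5 198.4 163.2  11.5] z [0.003 0.005 0.014]
  rim 470 [511.2 339.  198.6 163.   11.1]
blue scene 5437 [ 558.8 -328.3  202.7  161.5    7.9] z [0.004 0.006 0.015]
  rim 1062 [ 558.8 -328.3  202.7  161.5    7.9]
blue side 2127 [ 558.1 -326.7  199.   167.8    8.1] z [0.003 0.006 0.014]
  rim 511 [ 558.1 -326.7  199.   167.8    8.1]
0.58 [-0.0343 -0.0141]
0.595 [-0.0329 -0.0106]
0.61 [-0.0278 -0.0061]
0.625 [-0.0244 -0.0035]
0.64 [-0.0271  0.0117]
0.655 [-0.0293  0.0157]
0.67 [-0.0242  0.0202]
0.685 [-0.0207  0.023 ]
0.7 [-0.0178  0.0268]
0.715 [-0.0129  0.0265]
```

View pics/crop.png

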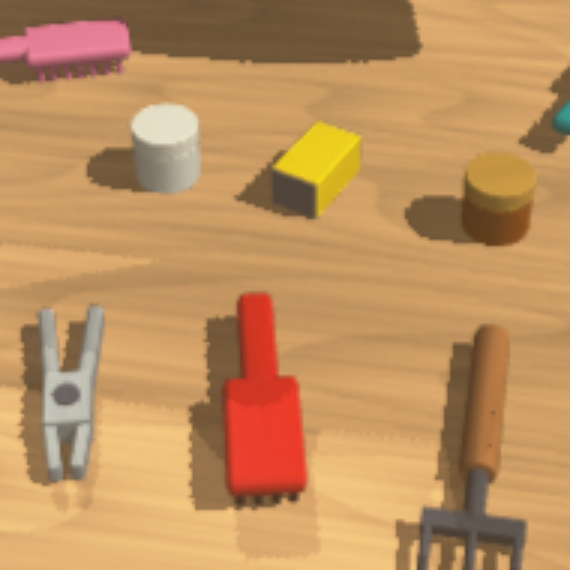

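The crop confirms the red brush and the amber/brass jar. It also shows the clipper's jaws pointing towards +x. Now I move to hover over the clipper.

Request:
jog_arm:
  steps: [0.82,0.67,0,0,0,-0.09,1,0.82,0.67,0,0,0,-0.09,1,0.82,0.67,0,0,0,-0.09,1,0.82,0.67,0,0,0,-0.09,1,0.82,0.67,0,0,0,-0.09,1,0.82,0.67,0,0,0,-0.09,1,0.82,0.67,0,0,0,-0.09,1,0.82,0.67,0,0,0,-0.09,1,0.82,0.67,0,0,0,-0.09,1,0.82,0.67,0,0,0,-0.09,1,0.82,0.67,0,0,0,-0.09,1,0.82,0.67,0,0,0,-0.09,1]
  squeeze: 40

```text
time_s: 2.0
tool_pos: [0.5064, -0.2386, 0.2007]
orientation: [3.1, 0.508, 0.0]
force: [-0.2, -0.7, -0.5]
gripper_width: 0.0857
grasp_force: 0.0
```

Request:
jog_arm:
  steps: [0.82,0.67,0,0,0,-0.09,1,0.82,0.67,0,0,0,-0.09,1,0.82,0.67,0,0,0,-0.09,1,0.82,0.67,0,0,0,-0.09,1,0.82,0.67,0,0,0,-0.09,1,0.82,0.67,0,0,0,-0.09,1,0,0,0,0,0,0,1,0,0,0,0,0,0,1]

```text
time_s: 2.67
tool_pos: [0.6537, -0.1182, 0.1998]
orientation: [-3.11, -0.445, 0.001]
force: [-0.4, 0.1, 0.0]
gripper_width: 0.0853
grasp_force: 0.0
```

```bash
cat >> h.py <<'E'
def yaw(s):
    R,_=cv2.Rodrigues(np.array(s["orientation"],float)); return np.arctan2(R[1,0],R[0,0]),R[:,2]
def st():
    s=r.get_state(); y,z=yaw(s); print("t",round(s["time_s"],2),"pos",np.round(s["tool_pos"],4),"yaw",round(y,3),"z",np.round(z,3),"w",round(s["gripper_width"],4),"gf",round(s["grasp_force"],1),"j",np.round(s["joints"],2),"F",np.round(s["force"],1)); return s
E
python3 - <<'E'
from h import *
st(); p=r.snapshot("wrist"); cv2.imwrite("pics/w1.png",p["pixels"]); w=world(p)
R=np.array(p["R"]);print(-R.T@np.array(p["t"]),R[2])
d=p["depth"]>0
m=d&(np.hypot(w[...,0]-.655,w[...,1]+.115)<.085)&(w[...,2]>.009)&(w[...,2]<.03)
a=w[m];print(len(a),cv2.minAreaRect((a[:,:2]*1000).astype(np.float32)))
for x0 in np.arange(.57,.73,.012):
    q=a[abs(a[:,0]-x0)<.003]
    if len(q):print(round(x0,3),np.round([q[:,1].min(),q[:,1].max(),(q[:,1].min()+q[:,1].max())/2,np.median(q[:,2])],4))
b=a[a[:,2]>.0188];print(len(b),cv2.minAreaRect((b[:,:2]*1000).astype(np.float32)),np.median(b,0))
E
```

```text
t 2.67 pos [ 0.6537 -0.1182  0.1998] yaw 0.284 z [-0.001  0.    -1.   ] w 0.0853 gf 0.0 j [-0.3   0.52  0.35  1.41 -0.    2.56] F [-0.4  0.1  0. ]
[ 0.71769461 -0.09838369  0.37335991] [-0.25375096 -0.07412379 -0.96442528]
2263 ((653.2605590820312, -122.0142593383789), (126.07241821289062, 40.09193420410156), 13.751607894897461)
0.594 [-0.1531 -0.1165 -0.1348  0.0178]
0.606 [-0.1535 -0.1142 -0.1338  0.0181]
0.618 [-0.1497 -0.112  -0.1309  0.018 ]
0.63 [-0.1449 -0.1097 -0.1273  0.0178]
0.642 [-0.1398 -0.1077 -0.1237  0.0179]
0.654 [-0.1348 -0.1053 -0.1201  0.0204]
0.666 [-0.1312 -0.1018 -0.1165  0.0211]
0.678 [-0.1276 -0.0989 -0.1132  0.0203]
0.69 [-0.1239 -0.0972 -0.1105  0.0171]
0.702 [-0.1192 -0.0953 -0.1073  0.0171]
0.714 [-0.1146 -0.0961 -0.1053  0.017 ]
1049 ((648.216796875, -121.37763977050781), (112.92166137695312, 35.16315841674805), 15.67375373840332) [ 0.66342971 -0.11736386  0.02029846]
```

View pics/w1.png

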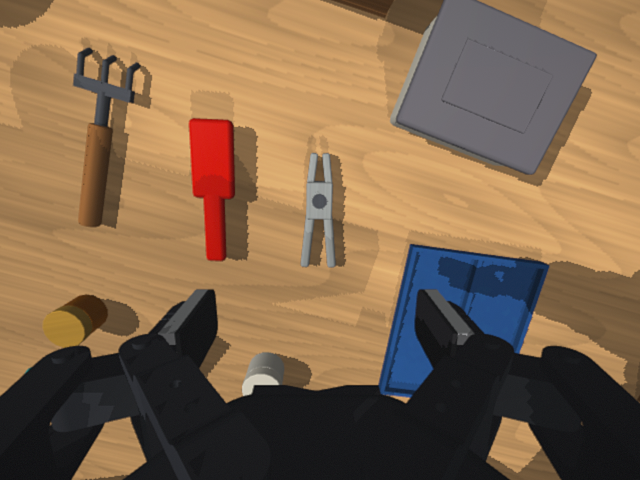

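The wrist view shows the clipper's pivot at (318,202), jaws up, clear of everything near it. I go down and grip it.

Request:
jog_arm:
  steps: [0.19,0.01,-0.72,0,0,-0.09,1,0.19,0.01,-0.72,0,0,-0.09,1,0,0,-0.72,0,0,0,1,0,0,-0.72,0,0,0,1,0,0,-0.72,0,0,0,1,0,0,-0.72,0,0,0,1,0,0,-0.72,0,0,0,1,0,0,-0.72,0,0,0,1,0,0,-0.32,0,0,0,1,0,0,-0.32,0,0,0,1,0,0,0,0,0,0,-1,0,0,0,0,0,0,-1]
  squeeze: 50

```text
time_s: 3.72
tool_pos: [0.6644, -0.1191, 0.0092]
orientation: [3.113, 0.419, 0.001]
force: [0.6, -0.3, -0.4]
gripper_width: 0.0641
grasp_force: 0.0
```

Request:
jog_arm:
  steps: [0,0,0,0,0,0,-1,0,0,0,0,0,0,-1,0,0,0,0,0,0,-1,0,0,0,0,0,0,-1,0,0,0,0,0,0,-1,0,0,0,0,0,0,-1,0,0,0,0,0,0,-1]

```text
time_s: 4.3
tool_pos: [0.6644, -0.1187, 0.0086]
orientation: [3.113, 0.419, 0.0]
force: [-0.6, -0.1, 0.7]
gripper_width: 0.0
grasp_force: 0.0
```

It closed to zero width, so it missed. I look before doing anything else.

Run:
```python
from h import *
st()
p=r.snapshot("wrist"); q=r.snapshot("side")
cv2.imwrite("pics/w2.png",np.hstack([cv2.resize(p["pixels"],(400,300)),cv2.resize(q["pixels"][150:300,180:380],(400,300))]))
```

```text
t 4.3 pos [ 0.6644 -0.1187  0.0086] yaw 0.268 z [ 0. -0. -1.] w 0.0 gf 0.0 j [-0.3   0.62  0.01  0.96 -0.    2.58] F [-0.6 -0.1  0.7]
```

View pics/w2.png

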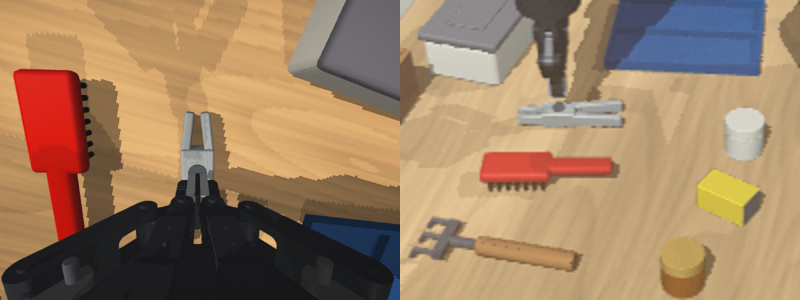

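The picture shows the fingertips shut over or behind the pivot, with the clipper not gripped. I measure the tips by depth.

Run:
```python
from h import *
for n in("side","scene","wrist"):
    p=r.snapshot(n); w=world(p); v=p["pixels"].max(2); d=p["depth"]>0
    m=d&(np.hypot(w[...,0]-.665,w[...,1]+.12)<.06)&(w[...,2]>.003)&(w[...,2]<.09)
    a=w[m&(v<75)]
    print(n,len(a))
    for z in np.arange(.005,.08,.006):
        q=a[abs(a[:,2]-z)<.003]
        if len(q)>3: print(round(z,3),len(q),np.round(np.percentile(q[:,0],[5,95]),3),np.round(np.percentile(q[:,1],[5,95]),3))
    b=w[m&(v>110)&(w[...,2]>.0085)&(w[...,2]<.03)]; 
    if len(b): print(" clip",len(b),cv2.minAreaRect((b[:,:2]*1000).astype(np.float32)))
    R=np.array(p["R"]); c=R@np.array([.6644,-.1187,.0086])+p["t"]; print("tcp px",p["fx"]*c[0]/c[2]+p["cx"],p["fy"]*c[1]/c[2]+p["cy"],"depth",c[2])
```

```text
side 4
 clip 418 ((661.8255004882812, -119.89228057861328), (110.13040924072266, 43.82569122314453), 10.656656265258789)
tcp px 260.1195869137152 207.0034267934873 depth 1.4310926703585078
scene 174
0.053 6 [0.674 0.675] [-0.129 -0.12 ]
0.059 6 [0.672 0.675] [-0.129 -0.127]
0.065 13 [0.668 0.675] [-0.13  -0.106]
0.071 17 [0.667 0.675] [-0.129 -0.105]
0.077 16 [0.661 0.679] [-0.125 -0.106]
 clip 540 ((662.6640625, -118.73725891113281), (109.85575103759766, 28.958986282348633), 11.722246170043945)
tcp px 252.89443335786356 304.85239568238035 depth 0.8518768010084568
wrist 4268
0.005 36 [0.683 0.686] [-0.115 -0.107]
0.011 27 [0.683 0.712] [-0.111 -0.101]
0.017 14 [0.684 0.71 ] [-0.106 -0.102]
0.023 13 [0.672 0.673] [-0.121 -0.114]
0.041 8 [0.674 0.675] [-0.116 -0.113]
0.047 128 [0.668 0.675] [-0.127 -0.105]
0.053 231 [0.667 0.675] [-0.128 -0.104]
0.059 256 [0.667 0.675] [-0.128 -0.104]
0.065 288 [0.667 0.675] [-0.128 -0.104]
0.071 143 [0.668 0.675] [-0.128 -0.104]
0.077 648 [0.655 0.676] [-0.121 -0.112]
 clip 3357 ((686.270263671875, -111.15647888183594), (56.670074462890625, 27.18855094909668), 14.771361351013184)
tcp px 317.6815824035635 271.6200014003839 depth 0.18503645249171372
```

Request:
jog_arm:
  steps: [0,0,0.5,0,0,0,-1,0,0,0.5,0,0,0,-1,0,0,0.5,0,0,0,-1,0,0,0.5,0,0,0,-1,0,0,0,0,0,0,-1]

```text
time_s: 4.97
tool_pos: [0.6657, -0.1191, 0.0714]
orientation: [3.112, 0.419, 0.006]
force: [0.0, 0.4, 0.3]
gripper_width: -0.0002
grasp_force: 0.0
```

Run:
```python
from h import *
s=st()
for n in("side","scene"):
    p=r.snapshot(n); w=world(p); d=p["depth"]>0
    m=d&(np.hypot(w[...,0]-.665,w[...,1]+.12)<.03)&(w[...,2]>.03)&(w[...,2]<.14)
    a=w[m]; print(n,len(a),np.round(np.sort(a[:,2])[[0,3,8,15]],4), np.median(a[:30],0))
    R=np.array(p["R"]); c=R@s["tool_pos"]+p["t"]; u,v=p["fx"]*c[0]/c[2]+p["cx"],p["fy"]*c[1]/c[2]+p["cy"]; print(u,v)
    im=p["pixels"].copy(); u,v=int(round(u)),int(round(v)); im[v,u]=(0,0,255); im[v,u-8:u-4]=(0,0,255); im[v,u+5:u+9]=(0,0,255)
    cv2.imwrite(f"pics/t_{n}.png",cv2.resize(im[v-50:v+40,u-40:u+40],None,fx=5,fy=5,interpolation=0))
a,b=[cv2.imread(f"pics/t_{n}.png") for n in("side","scene")]
cv2.imwrite("pics/t.png",np.hstack([a,b]))
```

```text
t 4.97 pos [ 0.6657 -0.1191  0.0714] yaw 0.268 z [ 0.004 -0.001 -1.   ] w -0.0002 gf 0.0 j [-0.3   0.58  0.11  1.1  -0.    2.58] F [0.  0.4 0.3]
side 110 [0.1012 0.1025 0.1055 0.1099] [ 0.66129215 -0.10890631  0.13048439]
257.47223006917585 185.76155058551478
scene 279 [0.102  0.1027 0.1049 0.1069] [ 0.67079261 -0.1183566   0.13767017]
248.39348536580735 280.14234096233747
```

View pics/t.png

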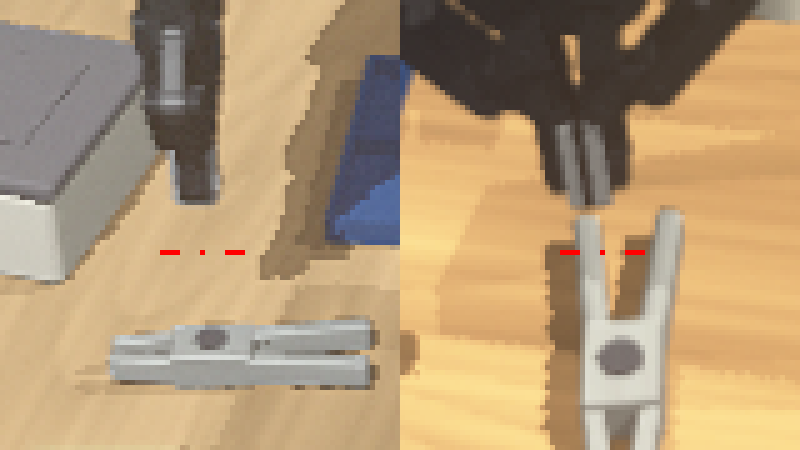

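The pictures show the reported TCP (red marks) well below the real tips, which are at about side px (256.4,176.6) and scene px (245,271.4). I triangulate the real tip.

Run:
```python
from h import *
s=st(); Ms=[];pts=[]
for n,uv in(("side",(256.4,176.6)),("scene",(245,271.4))):
    p=r.snapshot(n);K=np.array([[p["fx"],0,p["cx"]],[0,p["fy"],p["cy"]],[0,0,1]])
    Ms.append(K@np.c_[np.array(p["R"]),np.array(p["t"])]);pts.append(np.array(uv,float).reshape(2,1))
X=cv2.triangulatePoints(Ms[0],Ms[1],*pts);X=(X[:3]/X[3]).ravel();print(X,X-s["tool_pos"])
for M,q in zip(Ms,pts):
    c=M@np.r_[X,1];print(c[:2]/c[2]-q.ravel())
```

```text
t 5.07 pos [ 0.6646 -0.1188  0.0686] yaw 0.268 z [ 0.001 -0.    -1.   ] w -0.0 gf 0.0 j [-0.3   0.58  0.11  1.1   0.    2.58] F [0.  0.2 0.3]
[ 0.66766853 -0.12213049  0.09449231] [ 0.00311247 -0.00335299  0.02585723]
[-0.16639668  0.26486435]
[-0.37546385 -0.53933335]
```

The tips really sit about 25 mm above the reported TCP. I allow for that and descend again with a force check.

Request:
jog_arm:
  steps: [0,0,0,0,0,0,1,0,0,0,0,0,0,1,0,0,0,0,0,0,1,0,0,0,0,0,0,1,0,0,0,0,0,0,1,0,0,-0.5,0,0,0,1,0,0,-0.5,0,0,0,1,0,0,-0.5,0,0,0,1,0,0,-0.5,0,0,0,1,0,0,-0.4,0,0,0,1,0,0,0,0,0,0,1]

```text
time_s: 6.08
tool_pos: [0.663, -0.1183, -0.0058]
orientation: [-3.112, -0.419, 0.005]
force: [-0.2, -0.2, -0.7]
gripper_width: 0.0857
grasp_force: 0.0
```

Request:
jog_arm:
  steps: [0,0,-0.15,0,0,0,1,0,0,-0.15,0,0,0,1,0,0,-0.1,0,0,0,1,0,0,0,0,0,0,1]

```text
time_s: 6.42
tool_pos: [0.6643, -0.1187, -0.0156]
orientation: [-3.113, -0.419, 0.0]
force: [-0.1, 0.0, -0.3]
gripper_width: 0.0855
grasp_force: 0.0
```

Request:
jog_arm:
  steps: [0,0,0,0,0,0,-1,0,0,0,0,0,0,-1,0,0,0,0,0,0,-1,0,0,0,0,0,0,-1,0,0,0,0,0,0,-1,0,0,0,0,0,0,-1,0,0,0,0,0,0,-1]

```text
time_s: 7.0
tool_pos: [0.6645, -0.1187, -0.0149]
orientation: [3.113, 0.419, 0.001]
force: [-1.3, 0.3, 4.4]
gripper_width: 0.0254
grasp_force: 49.1
```

Gripped at 25 mm width and 49 N. I lift it and check.

Request:
jog_arm:
  steps: [0,0,0.3,0,0,0,-1,0,0,0.5,0,0,0,-1,0,0,0.6,0,0,0,-1,0,0,0.6,0,0,0,-1,0,0,0.5,0,0,0,-1,0,0,0,0,0,0,-1]

```text
time_s: 7.5
tool_pos: [0.6658, -0.1192, 0.0631]
orientation: [3.112, 0.419, 0.006]
force: [1.1, 0.4, -1.6]
gripper_width: 0.0259
grasp_force: 49.4
```

Run:
```python
from h import *
s=st()
for n in("side","scene"):
    p=r.snapshot(n); w=world(p); d=p["depth"]>0; h=cv2.cvtColor(p["pixels"],cv2.COLOR_BGR2HSV)
    m=d&(np.hypot(w[...,0]-.665,w[...,1]+.12)<.09)&(w[...,2]>.045)&(w[...,2]<.12)&(p["pixels"].max(2)>90)&(h[...,1]<60)
    a=w[m]; print(n,len(a),np.round(np.percentile(a,[2,50,98],axis=0),3),cv2.minAreaRect((a[:,:2]*1000).astype(np.float32)))
    f=a[a[:,0]<.63];g=a[a[:,0]>.685];print("ztop",np.percentile(f[:,2],85) if len(f) else 0,np.percentile(g[:,2],85) if len(g) else 0)
    R=np.array(p["R"]); c=R@s["tool_pos"]+p["t"]; u,v=int(p["fx"]*c[0]/c[2]+p["cx"]),int(p["fy"]*c[1]/c[2]+p["cy"])
    cv2.imwrite(f"pics/t_{n}.png",cv2.resize(p["pixels"][v-60:v+40,u-50:u+50],None,fx=4,fy=4,interpolation=0))
a,b=[cv2.imread(f"pics/t_{n}.png") for n in("side","scene")]
cv2.imwrite("pics/t2.png",np.hstack([a,b]))
```

```text
t 7.5 pos [ 0.6658 -0.1192  0.0631] yaw 0.268 z [ 0.004 -0.001 -1.   ] w 0.0259 gf 49.4 j [-0.3   0.58  0.1   1.08  0.    2.58] F [ 1.1  0.4 -1.6]
side 616 [[ 0.593 -0.151  0.08 ]
 [ 0.645 -0.115  0.092]
 [ 0.711 -0.096  0.113]] ((653.2593383789062, -117.47581481933594), (126.70238494873047, 46.66059875488281), 15.730615615844727)
ztop 0.09475487717327762 0.09485216560251866
scene 693 [[ 0.605 -0.152  0.082]
 [ 0.679 -0.117  0.095]
 [ 0.716 -0.098  0.116]] ((657.181640625, -126.8404541015625), (129.261962890625, 39.12084197998047), 29.64816665649414)
ztop 0.09444509146475835 0.09415841565531231
```

View pics/t2.png

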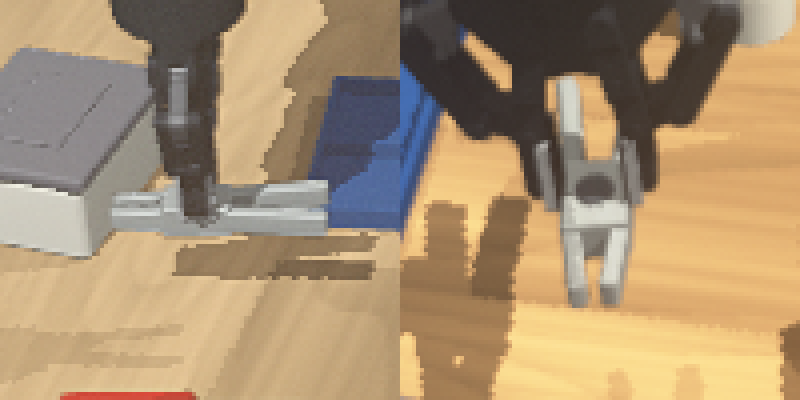

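The clipper is held level at the pivot. Now I carry it over the outer compartment of the blue tray.

Request:
jog_arm:
  steps: [-0.283,-0.745,0,0,0,-0.145,-1,-0.283,-0.745,0,0,0,-0.145,-1,-0.283,-0.745,0,0,0,-0.145,-1,-0.283,-0.745,0,0,0,-0.145,-1,-0.283,-0.745,0,0,0,-0.145,-1,-0.283,-0.745,0,0,0,-0.145,-1,-0.283,-0.745,0,0,0,-0.145,-1,-0.283,-0.745,0,0,0,-0.145,-1,-0.283,-0.745,0,0,0,-0.145,-1,-0.283,-0.745,0,0,0,-0.145,-1,-0.283,-0.745,0,0,0,-0.145,-1,0,0,0,0,0,0,-1]

```text
time_s: 8.6
tool_pos: [0.569, -0.3679, 0.0581]
orientation: [-3.134, -0.214, 0.003]
force: [-0.6, -0.2, -1.7]
gripper_width: 0.0253
grasp_force: 49.5
```

Request:
jog_arm:
  steps: [0,0,0,0,0,0,-1,0,0,-0.4,0,0,0,-1,0,0,-0.4,0,0,0,-1,0,0,-0.4,0,0,0,-1,0,0,-0.4,0,0,0,-1,0,0,-0.2,0,0,0,-1,0,0,0,0,0,0,-1,0,0,0,0,0,0,-1]

```text
time_s: 9.27
tool_pos: [0.571, -0.3638, 0.0055]
orientation: [-3.133, -0.221, 0.001]
force: [-0.2, 0.5, -2.3]
gripper_width: 0.0257
grasp_force: 49.5
```

Run:
```python
from h import *
s=st()
p=r.snapshot("scene"); w=world(p);h=cv2.cvtColor(p["pixels"],cv2.COLOR_BGR2HSV)
m=(h[...,0]>105)&(h[...,0]<128)&(h[...,1]>80)&(np.hypot(w[...,0]-.56,w[...,1]+.327)<.16)&(w[...,2]<.03)&(w[...,2]>.003)
print(cv2.minAreaRect((w[m][:,:2]*1000).astype(np.float32)))
```

```text
t 9.27 pos [ 0.571  -0.3638  0.0055] yaw 0.141 z [-0.001  0.001 -1.   ] w 0.0257 gf 49.5 j [-0.69  0.63  0.02  0.96  0.    2.31] F [-0.2  0.5 -2.3]
((559.3646240234375, -328.202880859375), (202.20054626464844, 162.23109436035156), 7.739213466644287)
```

Request:
jog_arm:
  steps: [0,0,-0.12,0,0,0,-1,0,0,-0.12,0,0,0,-1,0,0,-0.1,0,0,0,-1,0,0,-0.08,0,0,0,-1,0,0,-0.05,0,0,0,-1,0,0,0,0,0,0,-1]

```text
time_s: 9.82
tool_pos: [0.5707, -0.3644, -0.0089]
orientation: [-3.133, -0.22, 0.001]
force: [0.0, 0.4, -1.4]
gripper_width: 0.0259
grasp_force: 49.5
```

Request:
jog_arm:
  steps: [0,0,0,0,0,0,-0.1,0,0,0,0,0,0,0.0,0,0,0,0,0,0,0.0,0,0,0,0,0,0,0.0,0,0,0.2,0,0,0,0.0,0,0,0.6,0,0,0,0.0,0,0,1,0,0,0,0.0,0,0,1,0,0,0,0.0,0,0,1,0,0,0,0.0]

```text
time_s: 10.57
tool_pos: [0.5707, -0.3644, 0.1074]
orientation: [3.134, 0.22, 0.0]
force: [0.4, 0.3, 0.0]
gripper_width: 0.0426
grasp_force: 0.0
```

Request:
jog_arm:
  steps: [-0.14,0.361,0,0,0,1,1,-0.14,0.361,0,0,0,1,1,-0.14,0.361,0,0,0,1,1,-0.14,0.361,0,0,0,1,1,-0.14,0.361,0,0,0,1,1,-0.14,0.361,0,0,0,1,1,-0.14,0.361,0,0,0,1,1,-0.14,0.361,0,0,0,1,1,-0.14,0.361,0,0,0,1,1,-0.14,0.361,0,0,0,1,1,-0.14,0.361,0,0,0,1,1]

```text
time_s: 11.48
tool_pos: [0.5246, -0.245, 0.1061]
orientation: [2.738, 1.539, 0.0]
force: [0.1, -0.6, 0.4]
gripper_width: 0.0855
grasp_force: 0.0
```

Request:
jog_arm:
  steps: [-0.14,0.361,0,0,0,1,1,-0.14,0.361,0,0,0,1,1,-0.14,0.361,0,0,0,1,1,-0.14,0.361,0,0,0,1,1,-0.14,0.361,0,0,0,1,1,-0.14,0.361,0,0,0,1,1,-0.14,0.361,0,0,0,1,1,-0.14,0.361,0,0,0,1,1,-0.14,0.361,0,0,0,1,1,-0.14,0.361,0,0,0,1,1,-0.14,0.361,0,0,0,1,1]

```text
time_s: 12.4
tool_pos: [0.4784, -0.1258, 0.1061]
orientation: [1.822, 2.559, 0.0]
force: [-0.5, -0.3, 0.3]
gripper_width: 0.0852
grasp_force: 0.0
```

Request:
jog_arm:
  steps: [-0.14,0.361,0,0,0,1,1,-0.14,0.361,0,0,0,1,1,-0.14,0.361,0,0,0,1,1,-0.14,0.361,0,0,0,1,1,-0.14,0.361,0,0,0,1,1,-0.14,0.361,0,0,0,1,1,-0.14,0.361,0,0,0,1,1,-0.14,0.361,0,0,0,1,1,-0.14,0.361,0,0,0,1,1,-0.14,0.361,0,0,0,1,1,-0.14,0.361,0,0,0,1,1,0,0,0,0,0,0,1]

```text
time_s: 13.4
tool_pos: [0.4316, -0.0059, 0.106]
orientation: [0.556, 3.092, 0.0]
force: [0.2, 0.1, -0.3]
gripper_width: 0.0854
grasp_force: 0.0
```

Run:
```python
from h import *
s=st()
p=r.snapshot("scene"); w=world(p);v=p["pixels"].max(2); h=cv2.cvtColor(p["pixels"],cv2.COLOR_BGR2HSV)
m=(h[...,1]<70)&(np.hypot(w[...,0]-.565,w[...,1]+.365)<.09)&(w[...,2]<.04)&(w[...,2]>.012)&(v>90)
a=w[m];print("clipper",len(a),cv2.minAreaRect((a[:,:2]*1000).astype(np.float32)),np.percentile(a[:,2],[50,95]))
for n in("scene","side"):
    q=r.snapshot(n) if n=="side" else p; w=world(q);h=cv2.cvtColor(q["pixels"],cv2.COLOR_BGR2HSV)
    m=(h[...,0]>20)&(h[...,0]<33)&(h[...,1]>150)&(np.hypot(w[...,0]-.433,w[...,1]+.007)<.06)&(w[...,2]>.027)&(w[...,2]<.036)
    a=w[m];print(n,len(a),cv2.minAreaRect((a[:,:2]*1000).astype(np.float32)) if len(a) else 0)
```

```text
t 13.4 pos [ 0.4316 -0.0059  0.106 ] yaw 2.785 z [ 0.  0. -1.] w 0.0854 gf 0.0 j [-0.2   0.16 -0.46  0.95  0.    0.15] F [ 0.2  0.1 -0.3]
clipper 699 ((570.6680297851562, -376.65673828125), (146.36695861816406, 62.85846710205078), 7.463695049285889) [0.02235862 0.02699509]
scene 343 ((433.53662109375, -9.007946014404297), (36.37751007080078, 62.590999603271484), 69.41888427734375)
side 306 ((432.6449279785156, -7.891757965087891), (38.563026428222656, 61.467857360839844), 69.90444946289062)
```

Request:
jog_arm:
  steps: [0.05,-0.08,-0.6,0,0,0,1,0,0,-0.6,0,0,0,1,0,0,-0.6,0,0,0,1,0,0,-0.6,0,0,0,1,0,0,-0.6,0,0,0,1,0,0,-0.6,0,0,0,1,0,0,-0.33,0,0,0,1,0,0,0,0,0,0,1]

```text
time_s: 14.17
tool_pos: [0.4331, -0.01, -0.0139]
orientation: [-0.569, -3.087, 0.0]
force: [-0.5, 0.5, -0.5]
gripper_width: 0.0853
grasp_force: 0.0
```

Request:
jog_arm:
  steps: [0,0,0,0,0,0,-1,0,0,0,0,0,0,-1,0,0,0,0,0,0,-1,0,0,0,0,0,0,-1,0,0,0,0,0,0,-1,0,0,0,0,0,0,-1,0,0,0,0,0,0,-1]
  squeeze: 30

```text
time_s: 14.75
tool_pos: [0.4344, -0.0097, -0.0116]
orientation: [0.565, 3.089, -0.0]
force: [-1.2, -0.9, 9.0]
gripper_width: 0.0352
grasp_force: 29.4
```

Request:
jog_arm:
  steps: [0,0,0.3,0,0,0,-1,0,0,0.6,0,0,0,-1,0,0,0.6,0,0,0,-1,0,0,0.6,0,0,0,-1,0,0,0.6,0,0,0,-1,0,0,0.6,0,0,0,-1,0,0,0,0,0,0,-1]

```text
time_s: 15.33
tool_pos: [0.4355, -0.0099, 0.0896]
orientation: [0.564, 3.086, -0.0]
force: [1.3, 0.5, -0.5]
gripper_width: 0.035
grasp_force: 30.9
```

Request:
jog_arm:
  steps: [0.331,-0.775,0,0,0,0.516,-1,0.331,-0.775,0,0,0,0.516,-1,0.331,-0.775,0,0,0,0.516,-1,0.331,-0.775,0,0,0,0.516,-1,0.331,-0.775,0,0,0,0.516,-1,0.331,-0.775,0,0,0,0.516,-1,0.331,-0.775,0,0,0,0.516,-1,0.331,-0.775,0,0,0,0.516,-1,0.331,-0.775,0,0,0,0.516,-1,0.331,-0.775,0,0,0,0.516,-1,0.331,-0.775,0,0,0,0.516,-1,0.331,-0.775,0,0,0,0.516,-1]

```text
time_s: 16.33
tool_pos: [0.5532, -0.2897, 0.0861]
orientation: [0.213, -3.134, -0.0]
force: [-0.1, -0.2, -0.7]
gripper_width: 0.0351
grasp_force: 30.8
```

Request:
jog_arm:
  steps: [0,0,0,0,0,0,-1,0,0,0,0,0,0,-1,0,0,-0.6,0,0,0,-1,0,0,-0.6,0,0,0,-1,0,0,-0.6,0,0,0,-1,0,0,-0.6,0,0,0,-1,0,0,-0.3,0,0,0,-1,0,0,0,0,0,0,-1]

```text
time_s: 17.0
tool_pos: [0.5517, -0.2871, 0.0039]
orientation: [0.21, -3.132, -0.003]
force: [-1.2, -0.1, -1.2]
gripper_width: 0.0351
grasp_force: 30.9
```

Request:
jog_arm:
  steps: [0.03,-0.05,-0.1,0,0,0,-1,0,0,-0.1,0,0,0,-1,0,0,-0.1,0,0,0,-1,0,0,-0.1,0,0,0,-1,0,0,0,0,0,0,-1,0,0,0,0,0,0,-1]

```text
time_s: 17.5
tool_pos: [0.5539, -0.2901, -0.0063]
orientation: [-0.21, 3.134, -0.0]
force: [-0.1, -0.7, -0.9]
gripper_width: 0.0353
grasp_force: 30.9
```

Request:
jog_arm:
  steps: [0,0,0,0,0,0,0.05,0,0,0,0,0,0,0.1,0,0,0,0,0,0,0.1,0,0,0,0,0,0,0.1,0,0,0.2,0,0,0,0.1,0,0,0.6,0,0,0,0.1,0,0,1,0,0,0,0.1,0,0,1,0,0,0,0.1,0,0,1,0,0,0,0.1]

```text
time_s: 18.25
tool_pos: [0.5536, -0.2899, 0.1094]
orientation: [0.21, -3.134, -0.0]
force: [0.9, -1.2, 0.4]
gripper_width: 0.0467
grasp_force: 0.0
```

Run:
```python
from h import *
st()
for n in("scene","side"):
    p=r.snapshot(n); w=world(p);h=cv2.cvtColor(p["pixels"],cv2.COLOR_BGR2HSV)
    H,S=h[...,0],h[...,1]
    for k,m in dict(red=((H<8)|(H>172))&(S>170)&(np.hypot(w[...,0]-.65,w[...,1])<.11)&(w[...,2]>.02),
      block=(H>20)&(H<33)&(S>150)&(np.hypot(w[...,0]-.553,w[...,1]+.289)<.07)&(w[...,2]>.03)&(w[...,2]<.06),
      blue=(H>105)&(H<128)&(S>80)&(np.hypot(w[...,0]-.56,w[...,1]+.327)<.16)&(w[...,2]<.03)&(w[...,2]>.003)).items():
        m=cv2.morphologyEx(m.astype(np.uint8),cv2.MORPH_OPEN,np.ones((2,2)))>0
        a=w[m]; c,d,t=cv2.minAreaRect((a[:,:2]*1000).astype(np.float32));print(n,k,len(a),np.round([*c,*d,t],1),np.round(np.median(a[:,2]),4))
    if n=="scene": cv2.imwrite("pics/s3.png",cv2.resize(p["pixels"][190:340,90:330],None,fx=3,fy=3))
```

```text
t 18.25 pos [ 0.5536 -0.2899  0.1094] yaw -3.008 z [-0.  0. -1.] w 0.0467 gf 0.0 j [-0.61  0.47  0.03  1.13 -0.   -0.75] F [ 0.9 -1.2  0.4]
scene red 1282 [877.6  50.6 662.3  44.3  13.7] 0.0276
scene block 395 [ 554.1 -288.7   63.1   34.4    7.3] 0.037
scene blue 3516 [ 852.4 -179.8  890.6  210.6   26.7] 0.006
side red 594 [ 473.4  469.7  144.6 1055.2   19.3] 0.0268
side block 194 [ 548.9 -284.8   59.3   37.    13.1] 0.0357
side blue 1167 [ 449.7  274.9  199.8 1393.5    9.9] 0.006
```

View pics/s3.png

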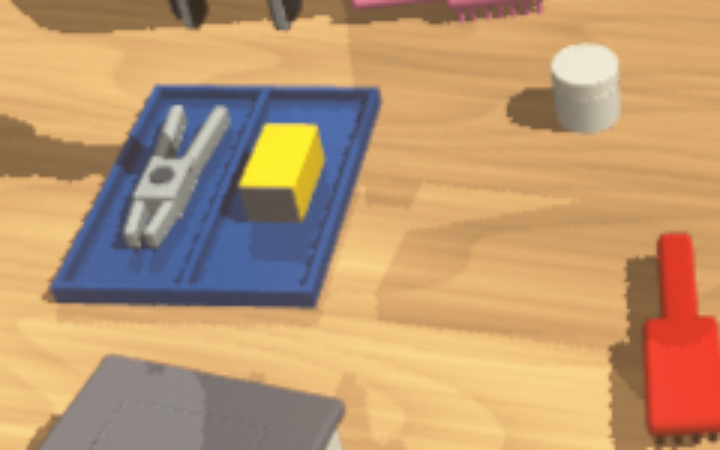

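The blue kit is set: clipper at crop (165,180), block at (280,170), separate compartments, heights right. Next is the brush.

Request:
jog_arm:
  steps: [0.314,0.808,0,0,0,0.105,1,0.314,0.808,0,0,0,0.105,1,0.314,0.808,0,0,0,0.105,1,0.314,0.808,0,0,0,0.105,1,0.314,0.808,0,0,0,0.105,1,0.314,0.808,0,0,0,0.105,1,0.314,0.808,0,0,0,0.105,1,0.314,0.808,0,0,0,0.105,1,0.314,0.808,0,0,0,0.105,1,0.314,0.808,0,0,0,0.105,1,0.314,0.808,0,0,0,0.105,1,0.314,0.808,0,0,0,0.105,1]

```text
time_s: 19.35
tool_pos: [0.6671, 0.0021, 0.1075]
orientation: [0.369, -3.12, -0.0]
force: [0.2, -0.5, 0.2]
gripper_width: 0.0851
grasp_force: 0.0
```

Request:
jog_arm:
  steps: [0,0,0,0,0,0,1,0,0,0,0,0,0,1,0,0,-0.6,0,0,0,1,0,0,-0.6,0,0,0,1,0,0,-0.6,0,0,0,1,0,0,-0.6,0,0,0,1,0,0,-0.6,0,0,0,1,0,0,-0.6,0,0,0,1,0,0,-0.3,0,0,0,1,0,0,-0.27,0,0,0,1,0,0,0,0,0,0,1]

```text
time_s: 20.27
tool_pos: [0.6662, 0.0003, -0.0186]
orientation: [0.367, -3.118, -0.0]
force: [0.3, 0.5, 0.4]
gripper_width: 0.0851
grasp_force: 0.0
```

Request:
jog_arm:
  steps: [0,0,0,0,0,0,-1,0,0,0,0,0,0,-1,0,0,0,0,0,0,-1,0,0,0,0,0,0,-1,0,0,0,0,0,0,-1,0,0,0,0,0,0,-1,0,0,0,0,0,0,-1]
  squeeze: 40

```text
time_s: 20.85
tool_pos: [0.6675, 0.0007, -0.0164]
orientation: [-0.368, 3.118, -0.001]
force: [-0.5, -0.5, 6.0]
gripper_width: 0.0427
grasp_force: 41.1
```

Request:
jog_arm:
  steps: [0,0,0.3,0,0,0,-1,0,0,0.6,0,0,0,-1,0,0,0.6,0,0,0,-1,0,0,0.6,0,0,0,-1,0,0,0.6,0,0,0,-1,0,0,0.6,0,0,0,-1,0,0,0,0,0,0,-1,0,0,0,0,0,0,-1]

```text
time_s: 21.52
tool_pos: [0.6675, 0.0008, 0.0827]
orientation: [-0.368, 3.118, -0.001]
force: [0.1, -0.5, -1.9]
gripper_width: 0.0432
grasp_force: 41.1
```

Run:
```python
from h import *
st()
for n in("scene","side"):
    p=r.snapshot(n); w=world(p);h=cv2.cvtColor(p["pixels"],cv2.COLOR_BGR2HSV)
    H,S=h[...,0],h[...,1]
    a=w[((H<8)|(H>172))&(S>170)&(np.hypot(w[...,0]-.65,w[...,1])<.11)&(w[...,2]>.1)&(w[...,2]<.17)]
    for x in np.arange(.57,.73,.02):
        q=a[abs(a[:,0]-x)<.005]
        if len(q)>3: print(n,round(x,3),np.round([*np.percentile(q[:,1],[2,98]),np.percentile(q[:,2],80)],4))
    print(np.percentile(a[:,0],[1,99]))
    g=w[(H>50)&(H<88)&(S>80)&(np.hypot(w[...,0]-.51,w[...,1]-.34)<.16)&(w[...,2]<.03)&(w[...,2]>.003)]
    print("green",cv2.minAreaRect((g[:,:2]*1000).astype(np.float32)))
```

```text
t 21.52 pos [0.6675 0.0008 0.0827] yaw -2.907 z [ 0.002 -0.    -1.   ] w 0.0432 gf 41.1 j [-0.12  0.56  0.1   1.12  0.   -0.36] F [ 0.1 -0.5 -1.9]
scene 0.61 [-0.0237 -0.0032  0.1272]
scene 0.63 [-0.0182  0.0019  0.1274]
scene 0.65 [-0.0248  0.0173  0.1278]
scene 0.67 [-0.0205  0.022   0.1276]
scene 0.69 [-0.0155  0.0261  0.1277]
scene 0.71 [-0.0103  0.0299  0.1273]
[0.61156185 0.71791116]
green ((513.0625, 336.9928283691406), (200.93788146972656, 159.51919555664062), 10.959633827209473)
side 0.57 [-0.0262 -0.009   0.1251]
side 0.59 [-0.0247 -0.0045  0.1261]
side 0.61 [-0.0202  0.0022  0.1255]
side 0.63 [-0.0168  0.0149  0.1257]
side 0.65 [-0.0189  0.0197  0.1266]
side 0.69 [0.0074 0.0295 0.1263]
side 0.71 [-0.0043  0.0312  0.1254]
[0.56959362 0.71168806]
green ((511.01104736328125, 338.39447021484375), (198.3292236328125, 163.3138427734375), 10.773685455322266)
```

Request:
jog_arm:
  steps: [-0.307,0.844,0,0,0,-0.0375,-1,-0.307,0.844,0,0,0,-0.0375,-1,-0.307,0.844,0,0,0,-0.0375,-1,-0.307,0.844,0,0,0,-0.0375,-1,-0.307,0.844,0,0,0,-0.0375,-1,-0.307,0.844,0,0,0,-0.0375,-1,-0.307,0.844,0,0,0,-0.0375,-1,-0.307,0.844,0,0,0,-0.0375,-1,-0.307,0.844,0,0,0,-0.0375,-1,-0.307,0.844,0,0,0,-0.0375,-1,-0.307,0.844,0,0,0,-0.0375,-1,-0.307,0.844,0,0,0,-0.0375,-1]

```text
time_s: 22.62
tool_pos: [0.5552, 0.3056, 0.0804]
orientation: [0.311, -3.124, 0.001]
force: [1.2, -0.9, -0.7]
gripper_width: 0.043
grasp_force: 41.1
```

Request:
jog_arm:
  steps: [-0.307,0.844,0,0,0,-0.0375,-1,-0.307,0.844,0,0,0,-0.0375,-1,-0.307,0.844,0,0,0,-0.0375,-1,0,0,0,0,0,0,-1,0,0,-0.5,0,0,0,-1,0,0,-0.5,0,0,0,-1,0,0,-0.5,0,0,0,-1,0,0,-0.5,0,0,0,-1,0,0,-0.4,0,0,0,-1,0,0,0,0,0,0,-1,0,0,0,0,0,0,-1]

```text
time_s: 23.53
tool_pos: [0.5281, 0.3801, 0.0086]
orientation: [0.297, -3.125, 0.001]
force: [0.3, 0.2, -0.3]
gripper_width: 0.0431
grasp_force: 41.1
```

Request:
jog_arm:
  steps: [0.02,0,-0.15,0,0,0,-1,0,0,-0.15,0,0,0,-1,0,0,-0.15,0,0,0,-1,0,0,-0.12,0,0,0,-1,0,0,-0.08,0,0,0,-1,0,0,0,0,0,0,-1,0,0,0,0,0,0,-1]

```text
time_s: 24.12
tool_pos: [0.5294, 0.3806, -0.0101]
orientation: [0.298, -3.127, 0.0]
force: [-0.8, 0.3, 0.2]
gripper_width: 0.043
grasp_force: 41.2
```

Request:
jog_arm:
  steps: [0,0,0,0,0,0,0.2,0,0,0,0,0,0,0.4,0,0,0,0,0,0,0.4,0,0,0,0,0,0,0.4,0,0,0.2,0,0,0,0.4,0,0,0.6,0,0,0,0.4,0,0,1,0,0,0,0.4,0,0,1,0,0,0,0.4,0,0,1,0,0,0,0.4]

```text
time_s: 24.87
tool_pos: [0.5291, 0.3805, 0.1058]
orientation: [0.298, -3.127, 0.0]
force: [0.6, -0.5, 0.1]
gripper_width: 0.0597
grasp_force: 0.0
```

Run:
```python
from h import *
st()
p=r.snapshot("side"); w=world(p);h=cv2.cvtColor(p["pixels"],cv2.COLOR_BGR2HSV)
cv2.imwrite("pics/g4.png",cv2.resize(p["pixels"][250:420,180:450],None,fx=2.9,fy=2.9))
for n in("side","scene"):
    p=r.snapshot(n); w=world(p);h=cv2.cvtColor(p["pixels"],cv2.COLOR_BGR2HSV);H,S=h[...,0],h[...,1]
    a=w[((H<8)|(H>172))&(S>170)&(np.hypot(w[...,0]-.51,w[...,1]-.375)<.11)&(w[...,2]>.02)&(w[...,2]<.05)]
    print(n,len(a),cv2.minAreaRect((a[:,:2]*1000).astype(np.float32)),np.percentile(a[:,2],[50,95]))
    a=w[(H>8)&(H<28)&(S>90)&(np.hypot(w[...,0]-.453,w[...,1]-.117)<.035)&(w[...,2]>.04)&(w[...,2]<.05)]
    print("jar",len(a),cv2.minEnclosingCircle((a[:,:2]*1000).astype(np.float32)))
```

```text
t 24.87 pos [0.5291 0.3805 0.1058] yaw -2.952 z [-0. -0. -1.] w 0.0597 gf 0.0 j [0.5  0.52 0.1  1.15 0.   0.31] F [ 0.6 -0.5  0.1]
side 1472 ((504.04632568359375, 377.161376953125), (148.94970703125, 45.836238861083984), 11.761369705200195) [0.03183046 0.03470083]
jar 314 ((451.4775390625, 117.2175064086914), 24.7685489654541)
scene 1235 ((506.3442077636719, 374.9700012207031), (148.02479553222656, 44.74103927612305), 10.252861022949219) [0.03223122 0.03419122]
jar 314 ((452.4069519042969, 113.36836242675781), 25.56081771850586)
```

View pics/g4.png

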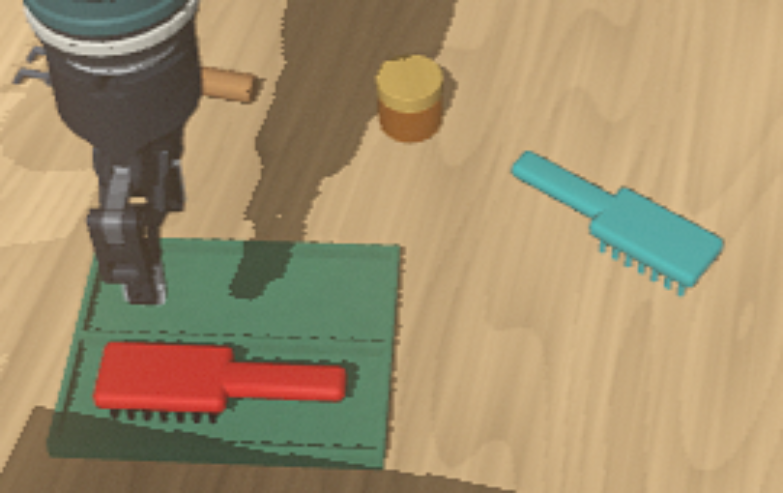

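The brush lies at crop (220,378), centred in the outer compartment at the right height. Next is the amber jar.

Request:
jog_arm:
  steps: [-0.257,-0.882,0,0,0,0,1,-0.257,-0.882,0,0,0,0,1,-0.257,-0.882,0,0,0,0,1,-0.257,-0.882,0,0,0,0,1,-0.257,-0.882,0,0,0,0,1,-0.257,-0.882,0,0,0,0,1,-0.257,-0.882,0,0,0,0,1,-0.257,-0.882,0,0,0,0,1,-0.257,-0.882,0,0,0,0,1,-0.257,-0.882,0,0,0,0,1,0,0,0,0,0,0,1,0,0,0,0,0,0,1]

```text
time_s: 26.02
tool_pos: [0.4517, 0.1151, 0.1036]
orientation: [0.294, -3.127, -0.0]
force: [1.1, -0.2, -0.9]
gripper_width: 0.0851
grasp_force: 0.0
```

Request:
jog_arm:
  steps: [0,0,-0.5,0,0,0,1,0,0,-0.6,0,0,0,1,0,0,-0.6,0,0,0,1,0,0,-0.6,0,0,0,1,0,0,-0.6,0,0,0,1,0,0,-0.5,0,0,0,1,0,0,-0.37,0,0,0,1,0,0,0,0,0,0,1]

```text
time_s: 26.68
tool_pos: [0.451, 0.1167, -0.0112]
orientation: [0.299, -3.124, -0.0]
force: [-0.6, 0.9, -0.4]
gripper_width: 0.0854
grasp_force: 0.0
```

Request:
jog_arm:
  steps: [0,0,0,0,0,0,-1,0,0,0,0,0,0,-1,0,0,0,0,0,0,-1,0,0,0,0,0,0,-1,0,0,0,0,0,0,-1,0,0,0,0,0,0,-1]
  squeeze: 40

```text
time_s: 27.18
tool_pos: [0.4529, 0.1162, -0.0082]
orientation: [-0.298, 3.126, 0.0]
force: [-1.4, 0.2, 8.2]
gripper_width: 0.0455
grasp_force: 39.6
```

Request:
jog_arm:
  steps: [0,0,0.3,0,0,0,-1,0,0,0.6,0,0,0,-1,0,0,0.6,0,0,0,-1,0,0,0.6,0,0,0,-1,0,0,0.6,0,0,0,-1,0,0,0.6,0,0,0,-1,0,0,0,0,0,0,-1]

```text
time_s: 27.77
tool_pos: [0.454, 0.1162, 0.0932]
orientation: [-0.297, 3.123, -0.0]
force: [1.1, -0.5, 0.0]
gripper_width: 0.0449
grasp_force: 41.2
```

Run:
```python
from h import *
st()
for n in("side","scene"):
    p=r.snapshot(n); w=world(p);h=cv2.cvtColor(p["pixels"],cv2.COLOR_BGR2HSV);H,S=h[...,0],h[...,1]
    a=w[(H>5)&(H<28)&(S>90)&(np.hypot(w[...,0]-.453,w[...,1]-.117)<.035)&(w[...,2]>.08)&(w[...,2]<.16)]
    print("jar",len(a),np.round(np.percentile(a,[2,50,98],axis=0),3))
    cv2.imwrite(f"pics/t_{n}.png",p["pixels"][180:330,240:390] if n=="side" else p["pixels"][120:270,320:470])
a,b=[cv2.imread(f"pics/t_{n}.png") for n in("side","scene")]
cv2.imwrite("pics/t5.png",cv2.resize(np.hstack([a,b]),None,fx=2.6,fy=2.6))
```

```text
t 27.77 pos [0.454  0.1162 0.0932] yaw -2.952 z [ 0.005  0.    -1.   ] w 0.0449 gf 41.2 j [ 0.08  0.23 -0.4   0.93  0.   -0.11] F [ 1.1 -0.5  0. ]
jar 348 [[0.43  0.1   0.103]
 [0.441 0.13  0.126]
 [0.474 0.147 0.152]]
jar 775 [[0.435 0.095 0.102]
 [0.468 0.117 0.137]
 [0.477 0.139 0.152]]
```

View pics/t5.png

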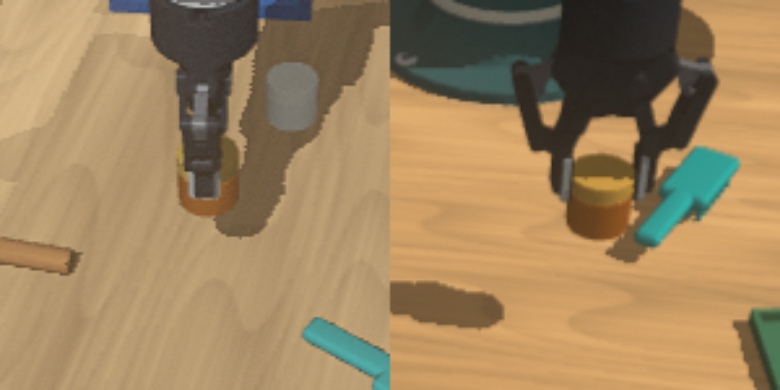

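The jar is held upright. I carry it to the inner green compartment.

Request:
jog_arm:
  steps: [0.277,0.766,0,0,0,0,-1,0.277,0.766,0,0,0,0,-1,0.277,0.766,0,0,0,0,-1,0.277,0.766,0,0,0,0,-1,0.277,0.766,0,0,0,0,-1,0.277,0.766,0,0,0,0,-1,0.277,0.766,0,0,0,0,-1,0.277,0.766,0,0,0,0,-1,0,0,0,0,0,0,-1,0,0,0,0,0,0,-1]

```text
time_s: 28.7
tool_pos: [0.5183, 0.3005, 0.0884]
orientation: [0.3, -3.126, 0.001]
force: [0.4, 0.1, -0.6]
gripper_width: 0.0452
grasp_force: 41.3
```

Request:
jog_arm:
  steps: [0,0,-0.5,0,0,0,-1,0,0,-0.6,0,0,0,-1,0,0,-0.6,0,0,0,-1,0,0,-0.6,0,0,0,-1,0,0,-0.4,0,0,0,-1,0,0,0,0,0,0,-1,0,0,0,0,0,0,-1]

```text
time_s: 29.28
tool_pos: [0.518, 0.2989, 0.0084]
orientation: [0.296, -3.126, 0.001]
force: [-0.0, 0.3, -0.2]
gripper_width: 0.0454
grasp_force: 41.3
```

Request:
jog_arm:
  steps: [0,0,-0.1,0,0,0,-1,0,0,-0.1,0,0,0,-1,0,0,-0.1,0,0,0,-1,0,0,-0.1,0,0,0,-1,0,0,0,0,0,0,-1,0,0,0,0,0,0,-1]

```text
time_s: 29.78
tool_pos: [0.5188, 0.2999, -0.0031]
orientation: [-0.298, 3.127, 0.0]
force: [-0.1, 0.7, -0.3]
gripper_width: 0.0452
grasp_force: 41.5
```

Request:
jog_arm:
  steps: [0,0,0,0,0,0,0.25,0,0,0,0,0,0,0.35,0,0,0,0,0,0,0.35,0,0,0,0,0,0,0.35,0,0,0.2,0,0,0,0.35,0,0,0.6,0,0,0,0.35,0,0,1,0,0,0,0.35,0,0,1,0,0,0,0.35,0,0,1,0,0,0,0.35,-0.5,-0.8,0.3,0,0,0,0.35,-0.5,-0.8,0.3,0,0,0,0.35,-0.5,-0.8,0.3,0,0,0,0.35]

```text
time_s: 30.78
tool_pos: [0.4732, 0.2272, 0.1389]
orientation: [-0.299, 3.126, 0.0]
force: [0.7, -1.1, 1.3]
gripper_width: 0.0576
grasp_force: 0.0
```

Request:
jog_arm:
  steps: [-0.4,-0.8,0.3,0,0,0,0.35,-0.4,-0.8,0.3,0,0,0,0.35,-0.4,-0.8,0.3,0,0,0,0.35,-0.2,-0.8,0,0,0,0,0.35,0,-0.8,0,0,0,0,0.35,0,0,0,0,0,0,0.35,0,0,0,0,0,0,0.35]

```text
time_s: 31.37
tool_pos: [0.4318, 0.1071, 0.1655]
orientation: [-0.294, 3.127, 0.0]
force: [-0.4, 0.0, -0.0]
gripper_width: 0.0577
grasp_force: 0.0
```

Run:
```python
from h import *
st()
o=np.load("scene0.npz")
for n in("scene","side"):
    p=r.snapshot(n); w=world(p);h=cv2.cvtColor(p["pixels"],cv2.COLOR_BGR2HSV);H,S=h[...,0],h[...,1]
    def f(k,m):
        m=m&(p["depth"]>0); a=w[m]
        if len(a): c,d,t=cv2.minAreaRect((a[:,:2]*1000).astype(np.float32));print(n,k,len(a),np.round([*c,*d,t],1),np.round(np.median(a[:,2]),4))
    near=lambda x,y,q:np.hypot(w[...,0]-x,w[...,1]-y)<q
    Z=w[...,2]
    f("jar",(H>5)&(H<28)&(S>90)&near(.519,.3,.035)&(Z>.044)&(Z<.06))
    f("brush",((H<8)|(H>172))&(S>170)&near(.51,.375,.11)&(Z>.02)&(Z<.05))
    f("green",(H>50)&(H<88)&(S>80)&near(.512,.338,.16)&(Z<.02)&(Z>.003))
    f("white",near(.436,-.112,.04)&(Z>.04)&(Z<.05))
    f("blue",(H>105)&(H<128)&(S>80)&near(.56,-.327,.16)&(Z<.02)&(Z>.003))
    f("block",(H>20)&(H<33)&(S>150)&near(.553,-.289,.07)&(Z>.03)&(Z<.06))
    f("rake",near(.665,.12,.11)&(abs(w[...,1]-.12)<.06)&(Z>.008)&(Z<.03))
    if n=="scene": cv2.imwrite("pics/fin.png",p["pixels"])
```

```text
t 31.37 pos [0.4318 0.1071 0.1655] yaw -2.954 z [ 0.001  0.    -1.   ] w 0.0577 gf 0.0 j [ 0.06  0.14 -0.31  1.12  0.   -0.13] F [-0.4  0.  -0. ]
scene jar 405 [519.3 298.8  46.5  44.5  21.2] 0.0496
scene brush 1238 [506.3 374.1 147.8  45.2  10.9] 0.0322
scene green 2596 [512.1 337.  200.8 158.9  10.6] 0.0055
scene white 278 [ 435.8 -114.9   45.5   46.6   43.1] 0.0448
scene blue 3557 [ 558.2 -329.1  202.6  161.8    8.2] 0.006
scene block 395 [ 554.7 -290.    59.9   37.     9.3] 0.037
scene rake 1185 [656.4 121.   55.8 177.   89.4] 0.0168
side jar 433 [517.7 299.9  45.4  47.8  13.1] 0.0492
side brush 1490 [503.8 377.2 148.9  45.4  10.3] 0.0318
side green 692 [511.6 339.9 197.9 160.5  11.2] 0.0054
side white 216 [ 434.9 -114.3   48.7   44.    86.3] 0.0441
side blue 1005 [ 558.2 -326.7  198.7  167.3    8.4] 0.0067
side block 50 [ 571.4 -275.1   18.    37.3   55.3] 0.0349
side rake 770 [654.2 123.6  60.2 175.6  89.3] 0.0162
```

View pics/fin.png

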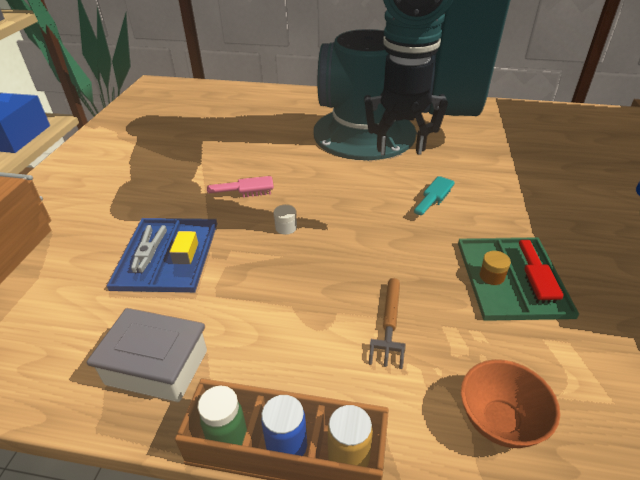

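The final view shows the clipper at (148,248) and block at (184,247) in the blue tray, and the jar at (495,267) and brush at (540,272) in the green one. All four are flat at the right heights. The rake and white jar haven't moved and the arm is clear, so I hand the job in.

```bash
python3 -c "
from bench import r
print(r.finish_job())"
```

```text
the job is handed in; nothing more can be done
None
```

Both kits are made up and the job is handed in at about 31 s, with the rake and white jar where they were; the hand-in returned no verdict, so this rests on my last camera check.

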